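# Show the label printer's rating plate to the counter camera with an inspection mirror

## Task

First lift the label printer's cover open until it rests back on its stop. Then pick up the inspection mirror by its handle and hold its head just over the open label bay, on the side opposite the bar-coded rating plate on the bay's left-hand wall, angled so that the document camera's lens sees the middle of the plate near the middle of the glass. Finish while still holding the mirror there, steady and clear of the printer, with the cover still open and everything else on the counter left where it is.

Things in the scene. Friction and masses are not known exactly. Their poses are not given: they have to be found in the camera images.
- printer: Dark grey label printer, fixed, 200 (x) x 160 (y) x 151 mm; origin centre of its underside; x from its front (robot side) to its back, y to its left. Under the cover is an open bay: x -40..76, y -67..67 mm, floor z 30, side-wall tops z 126, front-wall top z 110; in it only spool guides up to z 59 and a roller on the front edge up to z 106. The front bezel, x -100..-50, is 86 high.
- cover (a joint): Cover hinge, along the printer's y at the back of the bay: 0 shut, grows as it lifts; 1.85 rad is the stop, where the cover leans back past upright. Moves freely (0.22 kg, about 1.2 N at the tab): left below about 1.3 rad it falls shut, beyond 1.6 rad it falls back on the stop.
- cover_hinge (a point): Middle of the cover's hinge line: printer frame (88, 0, 126) mm. Shut, the cover reaches 138 mm from here to the front, 13 mm thick at its edge, its lift tab farther; it turns about the printer's y.
- cover_tab (a point): Middle of the cover's lift tab, a tongue 24 mm wide (printer's y), 12 thick, 34 long, out of the middle of the cover's front edge. This point is 160 mm from the hinge line, 22 mm out from the edge, 133 mm above the counter when shut. Its two sides can be pinched from above; it turns between the fingers as the cover swings.
- plate (a point): Centre of the white bar-coded rating plate, 44 mm long by 26 mm high, on the inner face of the bay's left (+y) wall, facing the printer's -y; printer frame (12, 66, 97) mm. Its orientation is the printer's.
- lens (a point): Front glass of the document camera, 260 mm above the counter, on an arm from a white 105 mm square foot behind and to the left of the printer. About (100, 250, 260) mm in the printer's frame, up to 25 mm different each time; it looks at the bay. Fixed. Its x and y axes are the foot's.
- sightline (a point): Point in the air fixed to the printer at (35, 115, 140) mm, 26 per cent of the way from plate to lens (within 7 mm of that line). A mirror just over the bay shows the plate's middle to the lens at the middle of the glass when the line square to the glass from its middle passes through this point (roughly, within about 12 mm).
- mirror_grip (a point): Centre of the inspection mirror's black handle, a bar 95 mm long (x), 22 wide (y), 24 high (z), lying flat on the counter, centre 12 mm up. x points along the handle to the mirror's head, z up as it lies. About 145 g in all, balancing 26 mm from here towards the head; a steel rod under 8 mm thick joins handle and head.
- mirror_face (a point): Centre of the mirror's glass, 54 mm square in a 60 mm square black frame 5 mm thick: 150 mm along the handle's x and 22 mm along its z from the handle's centre. Its y points straight out of the reflecting side, to the left of someone looking from handle to head; its x is the handle's x.
- swivel (a joint): Angle of the mirror's head about a line through its middle along the handle's x: at 0 the glass is upright with the handle flat, at positive values it faces up by that angle (rad). Stiff friction joint (0.08 N m): it stays put while the mirror is carried.

How it is judged:
By the outcome, as a careful person would: the job done as asked, in the order asked, and still so for the second after the job is handed in, while the arm keeps its last pose, push and grip.
It also fails if it takes over 58 s, if anything falls off the work surface, if the arm or the gripper's body presses on something with over 40 N, if the wrist force passes 120 N, or if a joint passes its speed limit or range.

## Robot

A 6-joint arm with a two-finger parallel gripper is mounted at the origin on the work surface. World frame = base frame: x ahead of the robot, y to its left, z up, the work surface at z = 0. Lengths are in m, angles in rad, forces in N, time in s.
With the tool pointing down it reaches from about 0.375 to 0.75 m from the base axis. Payload 9 kg.
Tool frame: the origin (TCP) lies midway between the tips of the shut fingers; the grasp point (between the pads) lies 19 mm behind it; z points along the fingers, y is the line along which they close (so a half turn about z gives the same grasp; the last joint's range is limited). The gripper opens to 85 mm and grips with 20 to 120 N. Pads are 22 mm wide; open, the fingers measure 114 mm over their backs; the gripper's body (76 mm by 85 mm) begins 54 mm behind the grasp point. The pads swing forward as they close: fully open they stand 13 mm farther back than shut.
Start: joints at [-1.437, 0.104, 0.097, 1.564, 0, 1.353], TCP at [0.207, -0.563, 0.231] pointing down, gripper open.
Joint ranges: [-2.99, 2.99], [-0.84, 1.86], [-1.1, 1.16], [-1.84, 2.11], [-1.51, 1.56], [-3.14, 3.14]. Speed limits (rad/s): [2.22, 2.22, 2.57, 3.14, 3.14, 3.14].

## Interface

Orientations are given as a unit quaternion [w, x, y, z].
In Python, from plant import env, cams gives the robot as it stands.
- The arm moves only by the tool drive_tool, never from a script. Its argument "plan" is a list of rows, each a list of 7 numbers: the shift along the tool's x, y, z in m, then the turn, a rotation vector about the tool's x, y, z in rad, then the closure, from 0 (fully open) to 1 (shut). A call has 1 to 12 rows; each row is the pose to reach, as a shift and turn from the pose commanded when the call began, along the tool's axes at that moment; what a row does not reach only later rows make up. A row lasts 1/8 s, in which the tool goes at most 62.5 mm and 10.7 degrees, less where a joint would pass 70% of its speed; a pose out of reach is approached as far as the arm can. A call with a gripper value outside its range is refused whole. The fingers move at their own pace and stop on an object; "force" is the grip in N (left out, the last holds). Time passes only in rows, so rows that repeat a pose let the fingers close. It gives the time, the measured TCP pose, the force, the opening and the grip force at its end, in the units of the state.
- env.get_obs(): the state, without advancing time (a new reading comes with each control period).
- cams.grab_frame(name): name is "scene" or "top"; returns a dict with "image" (400x640x3 uint8, red, green, blue), "intrinsics" (3x3 intrinsics, pixels), "extrinsics" (4x4, takes a point from camera to world coordinates). Camera axes: x right, y down, z forward; pixel columns grow to the right and rows downward; lengths in m; the calibration is good to about 2 mm. A picture is of the moment at which its call begins. There is no depth.
- env.finish_job(): hands the job in; it is judged then, once.
The state is a dict: "time_s": time; "joint_pos": joint angles; "dq": joint speeds; "joint_efforts": joint torques, N m; "tcp_pos": TCP position; "eef_rot": TCP orientation; "contact_force": force on the tool from outside, world axes, zero at the start; "moment": the same for the moment, N m; "opening": opening from 0.0 (shut) to 1.0 (fully open); "finger_force": force on a finger pad.
Only numpy, scipy, OpenCV 4.12 (cv2) and the standard library are available. Lean on these libraries where they do the work, as an engineer would, in place of code of your own. Each camera call takes 0.05 s, during which the arm holds its last target. There are 200 camera calls.

## Working session

There is one attempt and no reset: what is moved stays moved. The work goes in short steps, Python scripts to look and compute and a tool call to move; the robot and the scene stay as the last step left them, time stands still between calls to the robot, and variables do not carry over. Pictures are saved under pics/ and viewed, at most 10 in all, crops included, and the job is handed in when it is done.

Besides the shell and the picture viewer there is one more tool, called after "Call:" as name([rows], argument=value, ...), one row to a line, values as JSON. drive_tool: Moves the arm, as the interface text tells. Its arguments: {"type":"object","properties":{"plan":{"type":"array"},"force":{"type":"number"}},"required":["plan"]}

```bash
ls; mkdir -p pics; python3 - <<'E'
from plant import env,cams
import cv2,numpy as np
for n in("scene","top"):
    f=cams.grab_frame(n);cv2.imwrite(f"pics/{n}0.png",f["image"][:,:,::-1]);np.savez(f"{n}0.npz",**f)
    print(n,np.round(f["intrinsics"],1).tolist(),np.round(f["extrinsics"],4).tolist())
print(env.get_obs())
E
```

```text
pics
scene [[519.0, 0.0, 324.5], [0.0, 519.0, 194.7], [0.0, 0.0, 1.0]] [[0.6396, 0.6424, -0.4222, 1.1556], [0.7687, -0.5356, 0.3496, -0.4962], [-0.0016, -0.5481, -0.8364, 1.3699], [0.0, 0.0, 0.0, 1.0]]
top [[469.1, 0.0, 320.2], [0.0, 469.1, 198.4], [0.0, 0.0, 1.0]] [[-0.0001, -0.9953, 0.0965, 0.4738], [-1.0, -0.0003, -0.0049, -0.0007], [0.0049, -0.0965, -0.9953, 1.2568], [0.0, 0.0, 0.0, 1.0]]
{'time_s': 0.1, 'joint_pos': array([-1.43669862e+00,  1.04662592e-01,  9.65216126e-02,  1.56390847e+00,
       -5.46398326e-07,  1.35309798e+00]), 'dq': array([ 0.00017157, -0.00290461,  0.00297507, -0.00113636,  0.00068625,
        0.00029404]), 'joint_efforts': array([ 4.17745454e-03, -5.58212042e+01,  5.04717886e+01,  1.31145588e-02,
       -3.29413297e-04, -4.14422502e-06]), 'tcp_pos': array([ 0.20671745, -0.56293144,  0.23057263]), 'eef_rot': array([-6.26024370e-04,  9.84569595e-01,  1.74992344e-01,  2.59098323e-05]), 'contact_force': array([-0.26102215,  0.12495252, -0.35416129]), 'moment': array([-0.0323113 , -0.03994094,  0.04080775]), 'finger_force': 0.0, 'opening': 0.9976964722720827}
```

View pics/scene0.png

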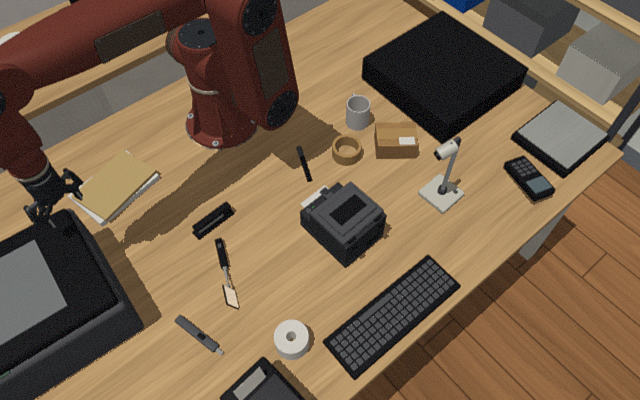

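View pics/top0.png

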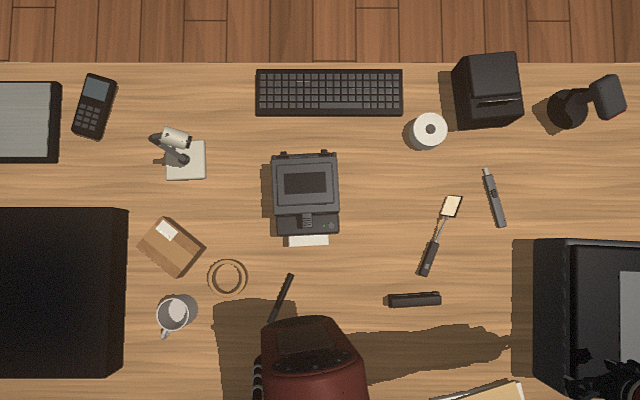

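The scene view shows the printer at (343,222), the document camera at (448,150), and the mirror with its handle at (222,255) and head at (231,296). In the top view they are at (305,195), (178,140) and (428,258)/(452,206). Next I'll enlarge these areas.

```bash
python3 - <<'E'
import cv2,numpy as np
t=cv2.imread("pics/top0.png");s=cv2.imread("pics/scene0.png")
def c(im,x,y,w,h,k):return cv2.resize(im[y:y+h,x:x+w],None,fx=k,fy=k,interpolation=cv2.INTER_CUBIC)
a=np.hstack([c(t,260,140,100,120,4)[:300*2], c(t,410,185,80,96,5)[:480]])
cv2.imwrite("pics/z1.png",a)
b=np.hstack([c(s,290,170,100,100,4), c(s,205,230,50,100,4),c(s,415,130,50,100,4)])
cv2.imwrite("pics/z2.png",b);print(a.shape,b.shape)
E
```

```text
(480, 800, 3) (400, 800, 3)
```

View pics/z1.png

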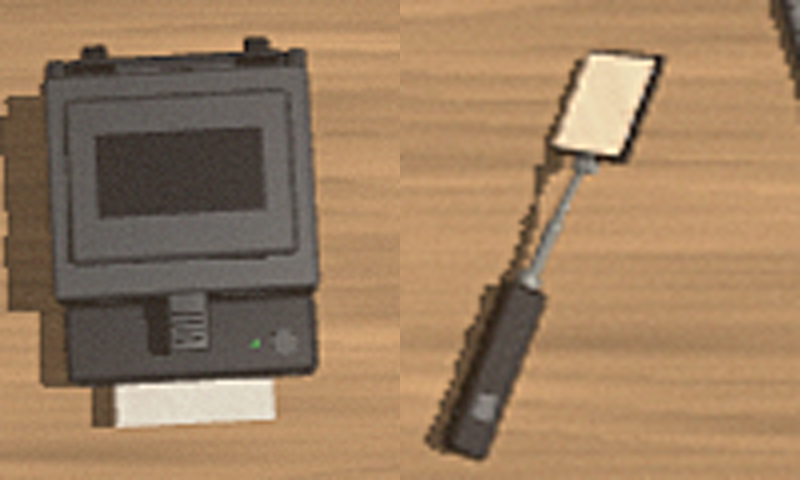

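View pics/z2.png

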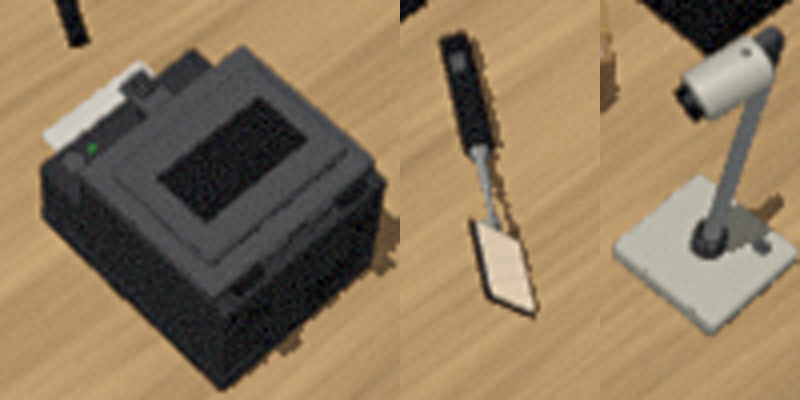

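The enlarged views show these features:
- **Cover and bezel:** the tab tip is at top-crop (172–208, 348). The bezel top corners are at (72,383) and (315,374).
- **Mirror:** its head tilts upward, with its corners at (592,53), (658,58), (620,158) and (555,148).
- **Scene crop:** the matching corners are all visible.

I'll triangulate these.

```bash
cat > h.py <<'E'
import numpy as np, cv2
from scipy.spatial.transform import Rotation as R
C={n:np.load(f"{n}0.npz") for n in("scene","top")}
def ray(n,p):
    K,E=C[n]["intrinsics"],C[n]["extrinsics"]
    d=E[:3,:3]@np.linalg.solve(K,[p[0],p[1],1.]);return E[:3,3],d/np.linalg.norm(d)
def tri(pt,ps):
    A=np.zeros((3,3));b=np.zeros(3);L=[ray("top",pt),ray("scene",ps)]
    for o,d in L:
        M=np.eye(3)-np.outer(d,d);A+=M;b+=M@o
    x=np.linalg.solve(A,b);return x,max(np.linalg.norm(np.cross(x-o,d)) for o,d in L)
def plane(n,p,z):
    o,d=ray(n,p);return o+d*(z-o[2])/d[2]
def proj(n,X):
    K,E=C[n]["intrinsics"],C[n]["extrinsics"];c=E[:3,:3].T@(np.asarray(X)-E[:3,3]);p=K@c;return p[:2]/p[2]
E
python3 - <<'E'
from h import *
np.set_printoptions(precision=4,suppress=True)
a=lambda x,y:(260+x/4-.4,140+y/4-.4)
m=lambda x,y:(410+(x-400)/5-.4,185+y/5-.4)
s1=lambda x,y:(290+x/4-.4,170+y/4-.4)
s2=lambda x,y:(205+(x-400)/4-.4,230+y/4-.4)
P={"bezFR":(a(315,374),s1(42,170)),"bezFL":(a(72,383),s1(190,48)),"tabR":(a(208,348),s1(118,78)),"tabL":(a(172,349),s1(140,66)),
"covFR":(a(318,287),s1(88,172)),"covFL":(a(57,297),s1(243,45)),"covBL":(a(47,68),s1(384,178)),"covBR":(a(303,58),s1(222,298)),
"hNear":(m(465,456),s2(453,36)),"hHead":(m(522,287),s2(480,150)),
"nl":(m(555,148),s2(518,243)),"nr":(m(625,160),s2(470,220)),"fl":(m(592,53),s2(535,317)),"fr":(m(660,58),s2(487,298))}
Q={}
for k,(p,q) in P.items():
    Q[k],e=tri(p,q);print(k,Q[k],round(e,4))
print("yaw bez",np.arctan2(*( (Q["bezFL"]-Q["bezFR"])[[0,1]]*[-1,1]))," w",np.linalg.norm(Q["bezFL"]-Q["bezFR"]))
# handle axis by plane z=.024 of its top edges
n_,f_=plane("top",m(465,456),.02),plane("top",m(522,287),.02);print(n_,f_,np.linalg.norm(f_-n_),np.arctan2(f_[1]-n_[1],f_[0]-n_[0]),(n_+f_)/2)
hc=(Q["nl"]+Q["nr"]+Q["fl"]+Q["fr"])/4;print("head",hc)
u=(Q["fl"]+Q["fr"]-Q["nl"]-Q["nr"])/2;v=(Q["fr"]+Q["nr"]-Q["nl"]-Q["fl"])/2;print(u,v,np.linalg.norm(u),np.linalg.norm(v))
N=np.cross(u,v)
N/=np.linalg.norm(N);print("normal",N,np.arcsin(N[2]))
# foot white mask
for n,box in(("top",(160,135,215,190)),("scene",(410,170,470,215))):
    I=C[n]["image"].astype(int);x0,y0,x1,y1=box;w=I[y0:y1,x0:x1];M=((w.min(2)>140)&(w.max(2)-w.min(2)<40)).astype(np.uint8)
    c=max(cv2.findContours(M,0,2)[0],key=cv2.contourArea);print(n,cv2.boundingRect(c),cv2.minAreaRect(c))
im=cv2.resize(C["top"]["image"][120:190,140:220,::-1],None,fx=7,fy=7,interpolation=cv2.INTER_CUBIC);cv2.imwrite("pics/z3.png",im)
E
```

```text
bezFR [ 0.5019 -0.0505  0.0757] 0.0021
bezFL [0.495  0.0997 0.0855] 0.0002
tabR [0.5145 0.0143 0.1488] 0.0003
tabL [0.5139 0.0355 0.1434] 0.0
covFR [ 0.5533 -0.0488  0.1359] 0.0034
covFL [0.5454 0.1048 0.1404] 0.0008
covBL [0.6863 0.1134 0.1252] 0.0005
covBR [ 0.6902 -0.0418  0.1402] 0.0013
hNear [ 0.3914 -0.2732  0.0207] 0.0009
hHead [ 0.4785 -0.3076  0.0142] 0.0002
nl [ 0.5528 -0.3271  0.0107] 0.0007
nr [ 0.5428 -0.3489  0.0651] 0.0
fl [ 0.604  -0.3486  0.0084] 0.0009
fr [ 0.5951 -0.3701  0.061 ] 0.0007
yaw bez 0.046090242835145616  w 0.15062719706721647
[ 0.3908 -0.2741  0.02  ] [ 0.4786 -0.306   0.02  ] 0.09344136724071433 -0.34798331767143836 [ 0.4347 -0.29    0.02  ]
head [ 0.5737 -0.3487  0.0363]
[ 0.0517 -0.0214 -0.0032] [-0.0094 -0.0217  0.0535] 0.056079487370334635 0.05847695278719343
normal [-0.3708 -0.8363 -0.4038] -0.4156899372097263
top (6, 5, 39, 40) ((24.71833038330078, 24.584842681884766), (37.57646942138672, 38.86072540283203), 87.27368927001953)
scene (9, 4, 45, 38) ((30.80487823486328, 21.74390411376953), (36.2323112487793, 28.267452239990234), 38.65980529785156)
```

View pics/z3.png

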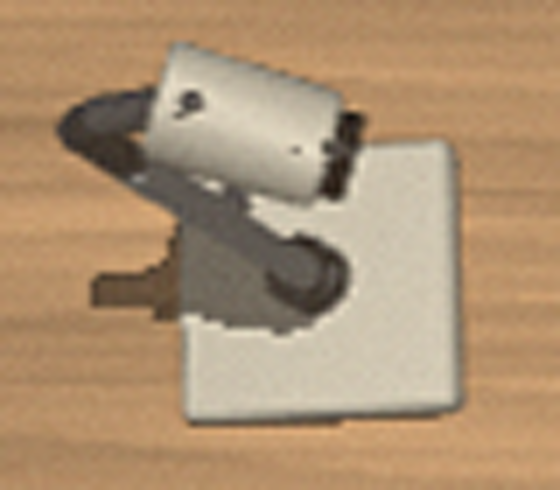

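```bash
cat >> h.py <<'E'
np.set_printoptions(precision=4,suppress=True)
PO=np.array([.600,.029,0]);PY=.045;PR=R.from_euler('z',PY)
def W(p): return PO+PR.apply(np.asarray(p)/1000)
def rel(p,rot,frm=None):
    """shift and rotvec in the tool axes from measured pose (or frm) to target"""
    if frm is None:
        from plant import env
        o=env.get_obs();q=o["eef_rot"];frm=(o["tcp_pos"],R.from_quat(np.r_[q[1:],q[0]]))
    return frm[1].inv().apply(p-frm[0]),(frm[1].inv()*rot).as_rotvec()
def down(yaw): return R.from_euler('z',yaw)*R.from_euler('x',np.pi) # tool z down, tool x at yaw
E
python3 - <<'E'
from h import *
L,e=tri((190,141),(437,155.3));print("lens",L,e,"printer frame",PR.inv().apply(L-PO)*1000)
for th in(0,.3,.6,.9,1.2,1.5,1.75):
    a=th+.044;print(th,W([88-160*np.cos(a),0,126+160*np.sin(a)]))
t=W([-72,0,133]);rt=down(PY+np.pi)
for z in(.23,.117): print(rel(np.r_[t[:2],z],rt))
for n,X in(("tab",W([-72,0,139])),("FR",W([-100,-80,86])),("FL",W([-100,80,86]))):print(n,proj("top",X),proj("scene",X))
E
```

```text
lens [0.694  0.2746 0.2672] 0.0014809603614826426 printer frame [104.9657 241.0734 267.2279]
0 [0.5282 0.0258 0.133 ]
0.3 [0.5374 0.0262 0.18  ]
0.6 [0.5601 0.0272 0.2221]
0.9 [0.5942 0.0287 0.2556]
1.2 [0.6366 0.0306 0.2775]
1.5 [0.6836 0.0328 0.2859]
1.75 [0.7233 0.0346 0.282 ]
(array([ 0.5045, -0.4419,  0.0012]), array([ 0.0001, -0.0018, -2.8348]))
(array([ 0.5045, -0.4418,  0.1142]), array([ 0.0001, -0.0018, -2.8348]))
tab [306.7633 220.9734] [325.1713 191.9306]
FR [339.831  231.7928] [298.2591 211.6184]
FL [275.6106 234.6935] [338.5456 180.9993]
```

Call:
drive_tool([
  [0.5045,-0.442,0,0,0,-2.835,0],
  [0.5045,-0.442,0,0,0,-2.835,0],
  [0.5045,-0.442,0,0,0,-2.835,0],
  [0.5045,-0.442,0,0,0,-2.835,0],
  [0.5045,-0.442,0,0,0,-2.835,0],
  [0.5045,-0.442,0,0,0,-2.835,0],
  [0.5045,-0.442,0,0,0,-2.835,0],
  [0.5045,-0.442,0,0,0,-2.835,0],
  [0.5045,-0.442,0,0,0,-2.835,0],
  [0.5045,-0.442,0,0,0,-2.835,0],
  [0.5045,-0.442,0,0,0,-2.835,0],
  [0.5045,-0.442,0,0,0,-2.835,0],
], force=30)

```text
time_s: 1.6
tcp_pos: [0.5285, 0.0284, 0.2305]
eef_rot: [-0.001, 0.262, 0.965, 0.0]
contact_force: [-0.6, -0.9, -0.6]
opening: 1.003
finger_force: 0.0
```

```bash
python3 - <<'E'
from h import *
from plant import env
o=env.get_obs();print(o["joint_pos"],o["tcp_pos"])
t=W([-72,0,133]);print(rel(np.r_[t[:2],.23],down(PY+np.pi)))
E
```

```text
[-0.1939 -0.1105 -0.1184  1.5641  0.0004  0.3355] [0.5285 0.0284 0.2305]
(array([-0.0009, -0.0025,  0.0005]), array([ 0.0003, -0.0012, -0.5745]))
```

Call:
drive_tool([
  [-0.001,-0.0025,0,0,0,-0.18,0],
  [-0.001,-0.0025,0,0,0,-0.36,0],
  [-0.001,-0.0025,0,0,0,-0.5745,0],
  [-0.001,-0.0025,0.03,0,0,-0.5745,0],
  [-0.001,-0.0025,0.06,0,0,-0.5745,0],
  [-0.001,-0.0025,0.09,0,0,-0.5745,0],
  [-0.001,-0.0025,0.113,0,0,-0.5745,0],
  [-0.001,-0.0025,0.113,0,0,-0.5745,0],
])

```text
time_s: 2.6
tcp_pos: [0.5261, 0.0231, 0.1162]
eef_rot: [-0.002, -0.017, 1.0, 0.0]
contact_force: [0.2, -0.2, 0.8]
opening: 0.999
finger_force: 0.0
```

```bash
python3 - <<'E'
from plant import env,cams
import cv2,numpy as np
from h import *
t=W([-72,0,133]);print(rel(np.r_[t[:2],.117],down(PY+np.pi)))
I=[cams.grab_frame(n)["image"][:,:,::-1] for n in("scene","top")]
a=cv2.resize(I[0][150:270,270:390],None,fx=3.3,fy=3.3,interpolation=2);b=cv2.resize(I[1][140:260,250:370],None,fx=3.3,fy=3.3,interpolation=2)
cv2.imwrite("pics/g1.png",np.hstack([a,b]))
E
```

```text
(array([-0.0021,  0.0026, -0.0008]), array([ 0.0009, -0.0038, -0.0103]))
```

View pics/g1.png

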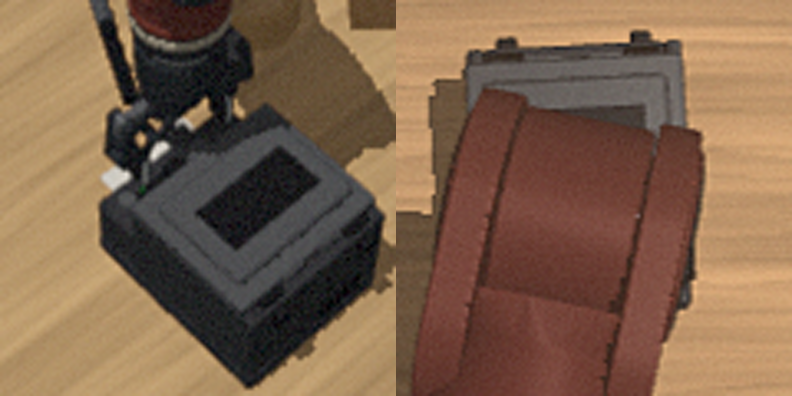

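The gripper straddles the tab, with its fingers either side of it at crop (115–230, 120). I'll close now.

Call:
drive_tool([
  [-0.002,0.002,0,0,0,-0.01,0.3],
  [-0.002,0.002,0,0,0,-0.01,0.6],
  [-0.002,0.002,0,0,0,-0.01,0.9],
  [-0.002,0.002,0,0,0,-0.01,0.9],
  [-0.002,0.002,0,0,0,-0.01,0.9],
  [-0.002,0.002,0,0,0,-0.01,0.9],
], force=30)

```text
time_s: 3.45
tcp_pos: [0.5297, 0.027, 0.119]
eef_rot: [0.001, -0.023, 1.0, 0.002]
contact_force: [-1.7, 10.9, 4.7]
opening: 0.273
finger_force: 33.2
```

```bash
python3 - <<'E'
from h import *
t0=W([88-160*np.cos(.044),0,126+160*np.sin(.044)])
f=(t0,down(PY+np.pi))
for th in(.15,.3,.45,.6,.75,.9,1.05,1.2,1.35,1.5,1.65,1.78):
    a=th+.044;print(th,rel(W([88-160*np.cos(a),0,126+160*np.sin(a)]),f[1],f)[0])
E
```

```text
0.15 [-0.0028  0.     -0.0238]
0.3 [-0.0092  0.     -0.0469]
0.45 [-0.019   0.     -0.0688]
0.6 [-0.0319  0.     -0.089 ]
0.75 [-0.0477  0.     -0.1071]
0.9 [-0.066   0.     -0.1225]
1.05 [-0.0864  0.     -0.1351]
1.2 [-0.1085  0.     -0.1445]
1.35 [-0.1317  0.     -0.1505]
1.5 [-0.1556  0.     -0.1529]
1.65 [-0.1795  0.     -0.1517]
1.78 [-0.1999  0.     -0.1479]
```

Call:
drive_tool([
  [-0.001,0.002,-0.012,0,0,0,0.9],
  [-0.003,0.002,-0.024,0,0,0,0.9],
  [-0.006,0.002,-0.0355,0,0,0,0.9],
  [-0.009,0.002,-0.047,0,0,0,0.9],
  [-0.0135,0.002,-0.058,0,0,0,0.9],
  [-0.019,0.002,-0.069,0,0,0,0.9],
  [-0.025,0.002,-0.079,0,0,0,0.9],
  [-0.032,0.002,-0.089,0,0,0,0.9],
  [-0.0395,0.002,-0.098,0,0,0,0.9],
  [-0.0475,0.002,-0.107,0,0,0,0.9],
  [-0.0565,0.002,-0.115,0,0,0,0.9],
  [-0.066,0.002,-0.1225,0,0,0,0.9],
])

```text
time_s: 4.95
tcp_pos: [0.5952, 0.0305, 0.2403]
eef_rot: [-0.001, -0.022, 1.0, 0.001]
contact_force: [2.2, 4.0, -9.7]
opening: 0.271
finger_force: 32.6
```

Call:
drive_tool([
  [-0.01,0,-0.0065,0,0,0,0.9],
  [-0.0204,0,-0.0126,0,0,0,0.9],
  [-0.0315,0,-0.0175,0,0,0,0.9],
  [-0.0425,0,-0.022,0,0,0,0.9],
  [-0.054,0,-0.0252,0,0,0,0.9],
  [-0.0657,0,-0.028,0,0,0,0.9],
  [-0.0777,0,-0.0294,0,0,0,0.9],
  [-0.0896,0,-0.0304,0,0,0,0.9],
  [-0.1016,0,-0.03,0,0,0,0.9],
  [-0.1135,0,-0.0292,0,0,0,0.9],
  [-0.124,0,-0.0275,0,0,0,0.9],
  [-0.131,0,-0.026,0,0,0,0.9],
])

```text
time_s: 6.45
tcp_pos: [0.7256, 0.0374, 0.2662]
eef_rot: [-0.002, -0.023, 1.0, 0.001]
contact_force: [-3.0, 7.8, -2.2]
opening: 0.274
finger_force: 32.2
```

```bash
python3 - <<'E'
from plant import env,cams
import cv2,numpy as np
o=env.get_obs();print(o["joint_pos"],o["contact_force"])
I=[cams.grab_frame(n)["image"][:,:,::-1] for n in("scene","top")]
a=cv2.resize(I[0][110:270,270:430],None,fx=2.5,fy=2.5,interpolation=2);b=cv2.resize(I[1][110:270,250:410],None,fx=2.5,fy=2.5,interpolation=2)
cv2.imwrite("pics/g2.png",np.hstack([a,b]))
E
```

```text
[-0.12871033  0.55768611  0.70505926  1.72151734  0.00192883 -0.17433124] [-3.01634257  7.75358866 -2.16059089]
```

View pics/g2.png

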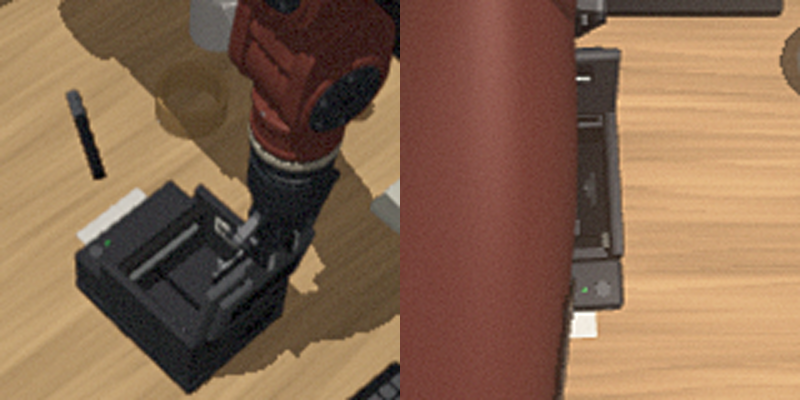

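The cover stands upright and past vertical (crop ~(255,260)), so I'll release and rise.

Call:
drive_tool([
  [0,0,0,0,0,0,0.5],
  [0,0,0,0,0,0,0.4],
  [0,0,0,0,0,0,0.4],
  [0,0,-0.02,0,0,0,0.3],
  [0,0,-0.04,0,0,0,0],
  [0.03,0,-0.08,0,0,0,0],
  [0.07,0,-0.1,0,0,0,0],
  [0.12,0,-0.1,0,0,0,0],
  [0.18,0,-0.1,0,0,0,0],
  [0.24,0,-0.1,0,0,0,0],
  [0.24,0,-0.1,0,0,0,0],
])

```text
time_s: 7.92
tcp_pos: [0.4829, 0.0253, 0.3681]
eef_rot: [0.001, -0.022, 1.0, -0.0]
contact_force: [0.1, -0.3, -0.2]
opening: 1.002
finger_force: 0.0
```

```bash
python3 - <<'E'
from h import *
from plant import env
o=env.get_obs();print(o["joint_pos"],o["tcp_pos"],o["contact_force"])
y=-.38+np.pi
for z in(.25,.0):print(rel(np.array([.4347,-.2905,z]),down(y)))
E
```

```text
[-0.2187 -0.1693  0.0831  1.821  -0.0004 -0.263 ] [0.4829 0.0253 0.3681] [ 0.1064 -0.2534 -0.1695]
(array([ 0.0623, -0.3132,  0.1183]), array([-0.0005,  0.0022,  0.4242]))
(array([ 0.0628, -0.313 ,  0.3683]), array([-0.0005,  0.0022,  0.4242]))
```

Call:
drive_tool([
  [0.0624,-0.313,0.1,0,0,0.424,0],
  [0.0624,-0.313,0.1,0,0,0.424,0],
  [0.0624,-0.313,0.15,0,0,0.424,0],
  [0.0624,-0.313,0.2,0,0,0.424,0],
  [0.0624,-0.313,0.23,0,0,0.424,0],
  [0.0624,-0.313,0.25,0,0,0.424,0],
  [0.0624,-0.313,0.25,0,0,0.424,0],
  [0.0624,-0.313,0.25,0,0,0.424,0],
])

```text
time_s: 8.93
tcp_pos: [0.4366, -0.2908, 0.1134]
eef_rot: [-0.002, 0.19, 0.982, 0.001]
contact_force: [1.0, 0.2, 0.0]
opening: 1.0
finger_force: 0.0
```

```bash
python3 - <<'E'
from plant import env,cams
import cv2,numpy as np
from h import *
print(rel(np.array([.4347,-.2905,.003]),down(-.38+np.pi)))
I=[cams.grab_frame(n)["image"][:,:,::-1] for n in("scene","top")]
np.save("scene1.npy",I[0])
a=cv2.resize(I[0][130:350,190:410],None,fx=1.8,fy=1.8,interpolation=2);b=cv2.resize(I[1][70:290,250:470],None,fx=1.8,fy=1.8,interpolation=2)
cv2.imwrite("pics/g3.png",np.hstack([a,b]))
E
```

```text
(array([ 0.0013, -0.0006,  0.1105]), array([ 0.002 , -0.0049, -0.0018]))
```

View pics/g3.png

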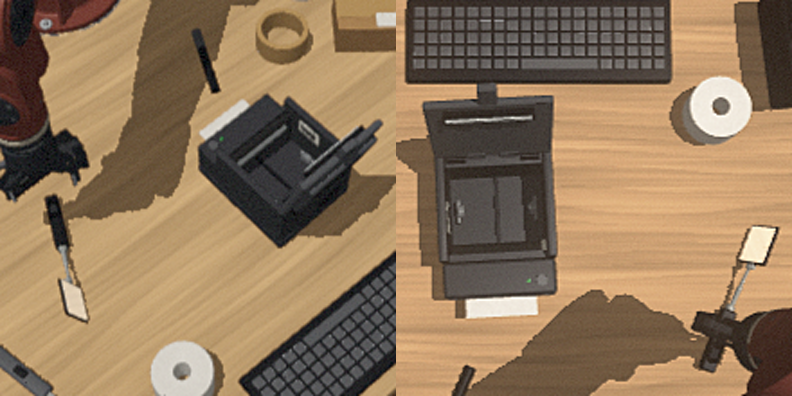

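The cover rests open on its stop, and the white plate is visible at scene crop (308,132). The gripper is above the mirror's handle, so I'll descend and grip.

Call:
drive_tool([
  [0.001,0,0.04,0,0,0,0],
  [0.001,0,0.075,0,0,0,0],
  [0.001,0,0.1,0,0,0,0],
  [0.001,0,0.11,0,0,0,0],
  [0.001,0,0.11,0,0,0,0.4],
  [0.001,0,0.11,0,0,0,0.7],
  [0.001,0,0.11,0,0,0,0.95],
  [0.001,0,0.11,0,0,0,0.95],
  [0.001,0,0.11,0,0,0,0.95],
  [0.001,0,0.11,0,0,0,0.95],
], force=70)

```text
time_s: 10.28
tcp_pos: [0.4379, -0.2909, 0.008]
eef_rot: [0.001, 0.189, 0.982, -0.001]
contact_force: [-0.5, 0.5, 7.0]
opening: 0.238
finger_force: 69.7
```

```bash
python3 - <<'E'
from h import *
print(proj("scene",W([12,66,97])))
E
```

```text
[361.5859 204.9969]
```

```bash
cat >> h.py <<'E'
G0=np.array([.435,-.291,.012]);HR0=R.from_euler('z',-.38)   # handle pose when gripped
T0=(np.array([.4379,-.2909,.008]),R.from_quat([.189,.982,-.001,.001]))
GL=np.array([.150,0,.022])
Lp=np.array([105,241,267.]);Pp=np.array([12,66,97.]);Sp=np.array([35,115,140.])
def normal(M,which):
    u=lambda v:v/np.linalg.norm(v)
    return u(Sp-M) if which=="S" else u(u(Lp-M)+u(Pp-M))
def tool_target(M,n,s):
    """M mm printer frame; n printer frame normal; s swivel"""
    n=PR.apply(n);hx=np.cross(n,[0,0,1]);hx/=np.linalg.norm(hx);k=np.cross(hx,n)
    y=np.cos(s)*n-np.sin(s)*k;z=np.cross(hx,y);HR=R.from_matrix(np.c_[hx,y,z])
    G=W(M)-HR.apply(GL);D=HR*HR0.inv()
    return G+D.apply(T0[0]-G0),D*T0[1],HR,G
E
python3 - <<'E'
from h import *
M=np.array([22,-36,170.])
for w in"SL":
    n=normal(M,w);print(w,n,np.degrees(np.arcsin(n[2])))
n=normal(M,"S")+normal(M,"L");n/=np.linalg.norm(n)
p,r,HR,G=tool_target(M,n,.41);print("tool",p,r.apply([0,0,1]),"handle",G)
print("lift: ",rel(T0[0]+[0,0,.25],T0[1]))
print("above",rel(p+[0,0,.12],r),"final",rel(p,r))
E
```

```text
S [ 0.0841  0.9774 -0.1942] -11.196578639591037
L [ 0.1101  0.9826 -0.1498] -8.617767713705542
tool [ 0.4757 -0.0114  0.1477] [-0.0273 -0.5511 -0.834 ] handle [ 0.4732 -0.01    0.1516]
lift:  (array([-0.0005, -0.0002, -0.25  ]), array([ 0.0007, -0.0006,  0.0009]))
above (array([ 0.0679,  0.2734, -0.26  ]), array([ 0.5778, -0.0959, -0.3171])) final (array([ 0.0681,  0.2735, -0.14  ]), array([ 0.5778, -0.0959, -0.3171]))
```

Call:
drive_tool([
  [0,0,-0.01,0,0,0,0.95],
  [0,0,-0.03,0,0,0,0.95],
  [0,0,-0.06,0,0,0,0.95],
  [0,0,-0.1,0,0,0,0.95],
  [0,0,-0.14,0,0,0,0.95],
  [0,0,-0.18,0,0,0,0.95],
  [0,0,-0.22,0,0,0,0.95],
  [0,0,-0.25,0,0,0,0.95],
  [0,0,-0.27,0,0,0,0.95],
  [0,0,-0.27,0,0,0,0.95],
  [0,0,-0.27,0,0,0,0.95],
])

```text
time_s: 11.65
tcp_pos: [0.437, -0.2899, 0.2759]
eef_rot: [-0.0, 0.189, 0.982, 0.0]
contact_force: [0.2, 0.7, -0.2]
opening: 0.237
finger_force: 68.6
```

Call:
drive_tool([
  [0.009,0.035,0.001,0.072,-0.012,-0.04,0.95],
  [0.017,0.07,0.002,0.145,-0.024,-0.08,0.95],
  [0.026,0.103,0.003,0.217,-0.036,-0.12,0.95],
  [0.034,0.137,0.004,0.289,-0.048,-0.16,0.95],
  [0.043,0.17,0.005,0.361,-0.06,-0.2,0.95],
  [0.051,0.205,0.006,0.433,-0.072,-0.24,0.95],
  [0.06,0.24,0.007,0.505,-0.084,-0.28,0.95],
  [0.0675,0.2725,0.008,0.578,-0.096,-0.317,0.95],
  [0.0675,0.2725,0.008,0.578,-0.096,-0.317,0.95],
  [0.0675,0.2725,0.008,0.578,-0.096,-0.317,0.95],
  [0.0675,0.2725,0.008,0.578,-0.096,-0.317,0.95],
])

```text
time_s: 13.02
tcp_pos: [0.4752, -0.013, 0.2688]
eef_rot: [-0.007, 0.026, 0.957, -0.287]
contact_force: [-0.6, 0.1, -1.7]
opening: 0.238
finger_force: 68.9
```

```bash
python3 - <<'E'
from plant import env,cams
from h import *
M=np.array([22,-36,170.]);n=normal(M,"S")+normal(M,"L");n/=np.linalg.norm(n)
p,r,HR,G=tool_target(M,n,.41);print("to above",rel(p+[0,0,.12],r)," final",rel(p,r))
I=[]
for k in("scene","top"):
    f=cams.grab_frame(k);np.savez(k+"2.npz",**f);I.append(f["image"][:,:,::-1])
    X=W(M)+[0,0,.12]
    N=PR.apply(n);hx=HR.apply([1,0,0]);v=np.cross(hx,N)
    print(k,"expected centre",proj(k,X),"corners",[proj(k,X+a*.03*hx+b*.03*v).round(1).tolist() for a,b in((-1,-1),(-1,1),(1,1),(1,-1))])
a=cv2.resize(I[0][110:240,260:390],None,fx=3,fy=3,interpolation=2);b=cv2.resize(I[1][130:260,250:380],None,fx=3,fy=3,interpolation=2)
cv2.imwrite("pics/g4.png",np.hstack([a,b]))
E
```

```text
to above (array([-0.0004,  0.002 ,  0.0001]), array([ 0.0014, -0.0019, -0.0009]))  final (array([-0.0003,  0.068 ,  0.1002]), array([ 0.0014, -0.0019, -0.0009]))
scene expected centre [339.8268 189.7847] corners [[330.9, 189.4], [334.4, 174.1], [349.3, 190.2], [345.2, 205.2]]
top expected centre [320.418  171.5833] corners [[322.0, 187.7], [317.1, 183.9], [318.7, 154.6], [323.5, 160.0]]
```

View pics/g4.png

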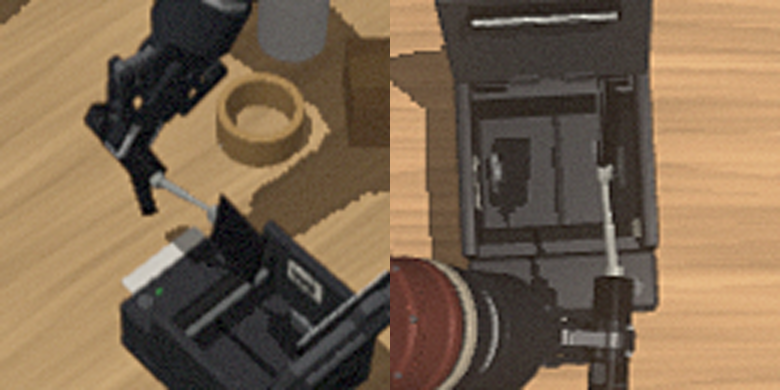

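The mirror is held as expected. In the scene crop the head corners are near (222,193), (268,235), (253,280) and (213,250), within about 2 px of the prediction. Next I'll lower it.

Call:
drive_tool([
  [0,0.012,0.015,0,0,0,0.95],
  [0,0.025,0.035,0,0,0,0.95],
  [0,0.04,0.057,0,0,0,0.95],
  [0,0.054,0.078,0,0,0,0.95],
  [0,0.064,0.093,0,0,0,0.95],
  [0,0.068,0.1,0,0,0,0.95],
  [0,0.068,0.1,0,0,0,0.95],
  [0,0.068,0.1,0,0,0,0.95],
  [0,0.068,0.1,0,0,0,0.95],
])

```text
time_s: 14.25
tcp_pos: [0.4761, -0.0103, 0.1487]
eef_rot: [-0.007, 0.026, 0.957, -0.288]
contact_force: [1.0, 0.3, -0.6]
opening: 0.237
finger_force: 69.0
```

```bash
python3 - <<'E'
from plant import env,cams
from h import *
M=np.array([22,-36,170.]);n=normal(M,"S")+normal(M,"L");n/=np.linalg.norm(n)
p,r,HR,G=tool_target(M,n,.41);print("residual",rel(p,r),env.get_obs()["contact_force"])
I=[]
for k in("scene","top"):
    f=[cams.grab_frame(k) for _ in range(6)];np.savez(k+"3.npz",**f[0]);im=np.mean([x["image"] for x in f],0)[:,:,::-1];I.append(np.clip(255*(im/255)**.5,0,255).astype(np.uint8))
    X=W(M);N=PR.apply(n);hx=HR.apply([1,0,0]);v=np.cross(hx,N)
    print(k,"centre",proj(k,X),"corners nb nt ft fb",[proj(k,X+a*.03*hx+b*.03*np.cross(hx,N)).round(1).tolist() for a,b in((-1,-1),(-1,1),(1,1),(1,-1))])
    print("handle top ends",[proj(k,G+HR.apply([a,0,.012])).round(1).tolist() for a in(-.0475,.0475)],"rod/head joint",proj(k,X-.03*hx))
    print("plate",[proj(k,W([12+a,66,97+b])).round(1).tolist() for a,b in((-22,-13),(-22,13),(22,13),(22,-13))])
c=lambda im,x,y,w,h:cv2.resize(im[y:y+h,x:x+w],None,fx=8,fy=8,interpolation=cv2.INTER_CUBIC)
cv2.imwrite("pics/g5.png",np.hstack([c(I[0],320,170,50,72),c(I[1],295,145,50,72)]))
E
```

```text
residual (array([ 0.0003, -0.0003,  0.0015]), array([0.0011, 0.0001, 0.    ])) [ 0.995   0.2695 -0.6177]
scene centre [338.7999 214.5336] corners nb nt ft fb [[330.5, 213.6], [333.7, 200.1], [347.6, 215.6], [343.8, 228.7]]
handle top ends [[295.3, 169.8], [314.8, 191.9]] rod/head joint [332.0829 206.9613]
plate [[356.1, 202.7], [356.5, 197.8], [367.3, 207.4], [366.7, 212.1]]
top centre [320.1393 179.4561] corners nb nt ft fb [[321.6, 193.7], [317.2, 190.6], [318.6, 164.5], [322.9, 168.9]]
handle top ends [[317.9, 264.6], [320.1, 223.6]] rod/head joint [319.4489 192.1984]
plate [[280.0, 198.5], [279.1, 197.5], [278.5, 179.8], [279.3, 181.2]]
```

View pics/g5.png

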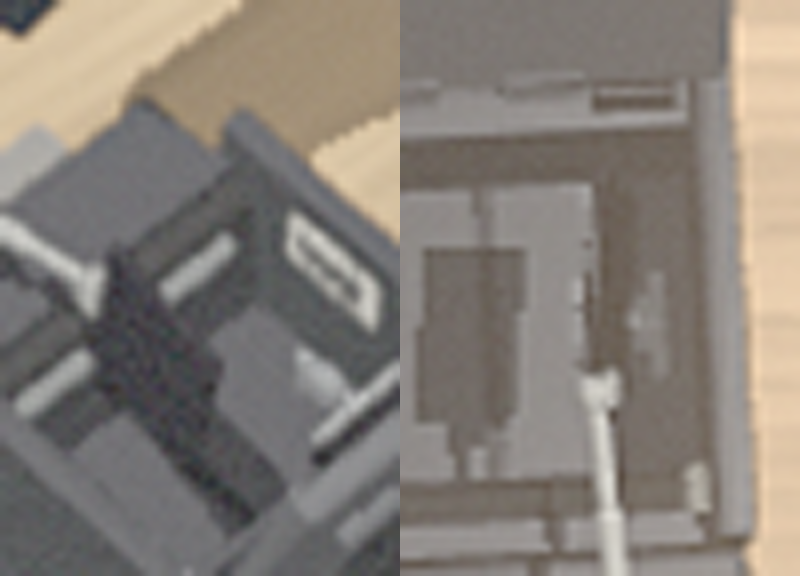

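```bash
python3 - <<'E'
from h import *
from scipy.optimize import least_squares
m=lambda x,y:(410+(x-400)/5-.4,185+y/5-.4)
s2=lambda x,y:(205+(x-400)/4-.4,230+y/4-.4)
obs={(-1,-1):(m(555,148),s2(518,243)),(-1,1):(m(625,160),s2(470,220)),(1,-1):(m(592,53),s2(535,317)),(1,1):(m(660,58),s2(487,298))}
def fr(yaw,s,p=0):
    H=R.from_euler('z',yaw)*R.from_euler('y',p);hx=H.apply([1,0,0]);return hx,H.apply([0,-np.sin(s),np.cos(s)]),H.apply([0,np.cos(s),np.sin(s)])
def res(q):
    hx,v,n=fr(q[3],q[4]);o=[]
    for (a,b),(t,s) in obs.items():
        X=q[:3]+q[5]*(a*hx+b*v);o+=[*(proj("top",X)-t),*(proj("scene",X)-s)]
    return o
r=least_squares(res,[.574,-.349,.034,-.38,.41,.03]);J=np.linalg.inv(r.jac.T@r.jac)
print(r.x,"sd",np.sqrt(np.diag(J)*2*r.cost/10),np.round(r.fun,1))
M=np.array([22,-36,170.]);n=normal(M,"S")+normal(M,"L");n/=np.linalg.norm(n)
p,rr,HR,G=tool_target(M,n,.41)
print("rod",[proj("top",G+HR.apply(x)).round(1) for x in([.05,0,0],[.12,0,.022])])
for ds in(-.09,0,.09):
    H=HR;hx=H.apply([1,0,0]);s=.41+ds;v=H.apply([0,-np.sin(s),np.cos(s)])
    print(ds,[proj("scene",W(M)+.03*(a*hx+b*v)).round(1).tolist() for a,b in((-1,-1),(-1,1),(1,1))])
# aim quality: hit of normal relative to S
for w in"SL":
    d=normal(M,w); print(w,np.degrees(np.arccos(d@n)), M+n*((Sp-M)@n)-Sp)
E
```

```text
[ 0.5736 -0.3487  0.0363 -0.388   0.4317  0.0283] sd [0.0004 0.0003 0.0011 0.0108 0.0149 0.0003] [-0.2  0.2 -0.4 -0.2 -0.3  0.   0.2  0.5 -0.1 -0.4 -0.3 -0.3  0.5 -0.
  0.2 -0. ]
rod [array([323. , 222.8]), array([319.4, 192.2])]
-0.09 [[329.7, 213.9], [334.5, 199.8], [348.3, 215.2]]
0 [[330.5, 213.6], [333.7, 200.1], [347.6, 215.6]]
0.09 [[331.3, 213.1], [332.9, 200.6], [346.8, 216.0]]
S 1.4799037324087765 [2.0076 0.4021 3.4248]
L 1.4799037324092692 [2.0076 0.4021 3.4248]
```

Call:
drive_tool([
  [0,0,0,0.01,0,0,0.95],
  [0,0,0,0.02,0,0,0.95],
  [0,0,0,0.02,0,0,0.95],
  [0,0,0,0.02,0,0,0.95],
  [0,0,0,0.02,0,0,0.95],
  [0,0,0,0.02,0,0,0.95],
])

```text
time_s: 15.6
tcp_pos: [0.4757, -0.0104, 0.1479]
eef_rot: [-0.007, 0.025, 0.954, -0.297]
contact_force: [-0.1, 0.4, -2.1]
opening: 0.235
finger_force: 69.0
```

```bash
python3 - <<'E'
from h import *
from plant import env
M=np.array([22,-36,170.]);n=normal(M,"S")+normal(M,"L");n/=np.linalg.norm(n)
p,r,_,_=tool_target(M,n,.43);print(rel(p,r))
o=env.get_obs();print(abs(o["dq"]).max(),o["contact_force"],o["opening"],o["finger_force"])
print(env.finish_job())
E
```

```text
(array([-0.0001, -0.0012,  0.0008]), array([ 0.0011, -0.001 ,  0.0006]))
0.0016931691616344816 [-0.0703  0.4228 -2.1463] 0.23526213791248002 68.97117733955383
the job is handed in; nothing more can be done
None
```

I handed the job in at about 16 s: the cover is open on its stop and the mirror is held steady over the bay opposite the plate. I set its angle from position measurements, aiming within about 4 mm of the sightline point, and could not check it through the lens itself.

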